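# Discharge the power block and snap its insulating cap on

### The arm

A 7-joint arm with a two-finger parallel gripper is mounted at the origin on the work surface. World frame = base frame: x ahead of the robot, y to its left, z up, the work surface at z = 0. Lengths are in m, angles in rad, forces in N, time in s.
With the tool pointing down it reaches from about 0.425 to 0.8 m from the base axis. Payload 8.3 kg.
Tool frame: the origin (TCP) lies on the front face of the gripper's body, between the roots of the fingers; the fingertips stand 73 mm ahead of it and the grasp point (between the pads) lies 54 mm ahead of it (ctrl.tip_reach is the z of the fingertips in the tool frame, in m); z points along the fingers, y is the direction in which the jaws open and shut (so a half turn about z gives the same grasp; the last joint's range is limited). The gripper opens to 85 mm and grips with 20 to 120 N. Pads are 22 mm wide; open, the fingers measure 114 mm over their backs; the gripper's body (76 mm by 85 mm) begins 54 mm behind the grasp point. The pads swing forward as they close: fully open they stand 13 mm farther back than shut.
Start: joints at [-0.063, 0.383, 0.016, 1.37, -0.006, 1.388, -0.046], TCP at [0.625, 0, 0.304] pointing down, gripper open.
Joint ranges: [-2.95, 2.95], [-0.25, 2.06], [-1.52, 1.56], [0.18, 2.33], [-1.44, 4.58], [0.02, 2.06], [-3.01, 3.01]. Speed limits (rad/s): [2.39, 2.39, 3.01, 3.01, 3.14, 3.14, 3.14].

### API

Orientations are given as a unit quaternion [w, x, y, z].
In Python, from cell import status, eyes, ctrl gives the robot as it stands. The module is installed in compiled form; this text tells all that it offers.
- The arm moves only by the tool drive_tool, never from a script. Its argument "series" is a list of rows, each an object with "linear": the shift along the world's x, y, z in units of 30 mm (1.0 is 30 mm), a list of three; "yaw": the turn about the world's z in units of 6 degrees (1.0 is 6 degrees). In form: [{"linear": [x, y, z], "yaw": yaw}, ...]. A call has 1 to 8 rows; each row shifts and turns the pose as measured when the row begins; what a row does not reach is not made up. A row lasts 1/10 s, in which the tool goes at most 50 mm and 8.59 degrees, less where a joint would pass 70% of its speed; a pose out of reach is approached as far as the arm can. A call is refused whole if a number of a shift passes 1 or a number of a turn 1, either way. A call with a gripper value outside its range is refused whole. "fingers" is the closure, from 0 (fully open) to 1 (shut), set as the call begins (left out, the last holds). The fingers move at their own pace and stop on an object; the grip force is fixed at half the most. Time passes only in rows, so rows that do not move let the fingers close. It gives the time, the measured TCP pose, the force and the opening at its end, in the units of the state.
- status.get_obs(): the state, without advancing time (a new reading comes with each control period).
- eyes.read_camera(name): name is "scene" or "side" or "wrist"; returns a dict with "frame" (400x640x3 uint8, red, green, blue), "depth" (400x640 float32, m along the optical axis (not along the pixel's ray), 0 where there is no reading), "K" (3x3 intrinsics, pixels), "k1" (the pictures are not rectified: a ray, as slopes to the right and down, at radius r is drawn at 1 + k1 r^2 times it, then the intrinsics apply), "pose" (4x4, takes a point from camera to world coordinates). Camera axes: x right, y down, z forward; pixel columns grow to the right and rows downward; lengths in m; the calibration is good to about 2 mm. A picture is of the moment at which its call begins.
- ctrl.close_job(): hands the job in, once; it reports no verdict.
The state is a dict: "time": time; "joint_pos": joint angles; "joint_velocities": joint speeds; "tau": joint torques, N m; "ee_pos": TCP position; "eef_rot": TCP orientation; "ft_force": force on the tool from outside, world axes, zero at the start; "torque": the same for the moment, N m; "opening": opening from 0.0 (shut) to 1.0 (fully open).
Only numpy, scipy, OpenCV 4.12 (cv2) and the standard library are available. Lean on these libraries where they do the work, as an engineer would, in place of code of your own. Each camera call takes 0.05 s, during which the arm holds its last target.

### The job

Make the power block on the bench safe to handle: first press its spring-loaded discharge plunger right down to its stop and hold it there for a moment, then fetch the loose round cap and push it straight down over the block's stud until it snaps past the catches, and keep pushing so that the sprung seal ring under it is squeezed down to its stop. Finish while still holding the cap pressed fully down (do not ease off or let go), and leave the other things on the bench where they are.

Things in the scene. Friction and masses are not known exactly. Their poses are not given: they have to be found in the camera images.
- block: Power block fixed to the bench at any yaw: grey plastic housing 136 x 80 mm, 34 mm high (166 mm long over two low ears). Origin under its centre, z up, x along its length. The stud stands at x = -34 mm, the discharge plunger at x = +34 mm.
- stud_base (a point): Foot of the block's upright steel stud, on its axis, level with the housing's flat top (34 mm over the bench); axes as the block's. The stud is 19 mm across, with a conical end 10 mm high.
- stud_tip (a point): Centre of the stud's top (8 mm across), 32 mm above stud_base. Four sprung catches stand out of the stud to 26 mm across, 12 mm above stud_base: the cap's lip meets them with its mouth about 16 mm above stud_base; pushing past takes about 15 N, then the force drops to a few N (the click) as the mouth passes 11 mm above it.
- seal (a joint): Sprung rubber ring around the stud's foot (41 mm outside, 29 mm inside) on which the cap's mouth lands after the click. 0 = up (its top 8 mm above stud_base), 0.003 m = pressed down to its stop (top 5 mm above stud_base). The spring gives 4 N at the start and 10 N at the stop; it springs up again if the cap is not pushed.
- plunger (a joint): Discharge plunger of the block: 0 = up, 0.010 m = down at its stop. Spring: 3 N at the start, 8 N at the stop; it comes up again when let go.
- plunger_head (a point): Centre of the top face of the plunger's black mushroom head (26 mm across, 7 mm thick); 26 mm above the housing's top when up, moves straight down with the plunger.
- cap_center (a point): Loose black plastic cap, a plain cylinder 36 mm across and 44 mm high with a bevelled closed top, mass about 40 g, standing mouth down on the bench. This point is its centre, half-way up, 22 mm above the mouth; z is its axis, up.
- cap_mouth (a point): The same cap: centre of its open lower end. The mouth is 22 mm across inside a lip 2.5 mm high, above it the bore is 29 mm wide and 36 mm deep measured from the mouth. Fully home on the stud the mouth is 5 mm above stud_base.
- spool_mid (a point): Bystander: loose steel reel, 48 mm across, 32 mm high, upright; point half-way up. Leave alone.
- jar_mid (a point): Bystander: clear jar with a white lid, 48 mm across, 55 mm high; point half-way up. Leave alone.
- connector_mid (a point): Bystander: white plastic connector housing, 50 x 30 x 28 mm; point half-way up. Leave alone.
- driver_grip (a point): Bystander: screwdriver 160 mm long lying on the bench; point on its handle. Leave alone.
There are look-alikes about, which are no part of the job. What is shaped like the part that bears cap_center but green or yellow is not meant.

How it is judged:
By the outcome, as a careful person would: the job done as asked, in the order asked, and still so for the second after the job is handed in, while the arm keeps its last pose, push and grip.
It also fails if it takes over 56 s, if anything falls off the work surface, if the arm or the gripper's body presses on something with over 40 N, if the wrist force passes 120 N, or if a joint passes its speed limit or range.

## Working session

There is one attempt and no reset: what is moved stays moved. The work goes in short steps, Python scripts to look and compute and a tool call to move; the robot and the scene stay as the last step left them, time stands still between calls to the robot, and variables do not carry over. Pictures are saved under pics/ and viewed, and the job is handed in when it is done.

Besides the shell and the picture viewer there is one more tool, called after ">>>" by a JSON object that holds its "api" and its "payload", one argument or row to a line. drive_tool: Moves the arm, as the interface text tells. Its arguments: {"type":"object","properties":{"series":{"type":"array"},"fingers":{"type":"number"}},"required":["series"]}

```bash
mkdir -p pics; cat > h.py <<'E'
import numpy as np, cv2, pickle
from cell import status, eyes, ctrl
def grab(n,tag):
    d=eyes.read_camera(n); pickle.dump(d,open(f'pics/{n}_{tag}.pkl','wb'))
    cv2.imwrite(f'pics/{n}_{tag}.png',d['frame'][:,:,::-1]); return d
def ray(d,u,v):
    K=d['K']; x=(u-K[0,2])/K[0,0]; y=(v-K[1,2])/K[1,1]
    rd=np.hypot(x,y); r=rd
    for _ in range(30): r=rd/(1+d['k1']*r*r)
    s=r/rd if rd>0 else 1
    return np.array([x*s,y*s,1.])
def onplane(d,u,v,z):
    T=d['pose']; w=T[:3,:3]@ray(d,u,v); return T[:3,3]+w*(z-T[2,3])/w[2]
def pt(d,u,v):
    z=d['depth'][int(v),int(u)]; T=d['pose']; return T[:3,:3]@(ray(d,u,v)*z)+T[:3,3]
def cloud(d):
    K=d['K']; v,u=np.mgrid[0:400,0:640]; x=(u-K[0,2])/K[0,0]; y=(v-K[1,2])/K[1,1]
    rd=np.hypot(x,y); r=rd.copy()
    for _ in range(30): r=rd/(1+d['k1']*r*r)
    s=np.where(rd>0,r/np.maximum(rd,1e-9),1); z=d['depth']
    P=np.stack([x*s*z,y*s*z,z],-1); T=d['pose']; return P@T[:3,:3].T+T[:3,3]
E
python3 - <<'E'
from h import *
for n in ['scene','side','wrist']:
    d=grab(n,'a'); print(n,d['K'].tolist(),d['k1'],d['pose'].round(3).tolist())
o=status.get_obs(); print(o)
E
```

```text
scene [[442.2198533939894, 0.0, 317.5997263358214], [0.0, 442.2198533939894, 192.50587472484943], [0.0, 0.0, 1.0]] -0.09194449085763992 [[0.516, 0.676, -0.526, 1.077], [0.857, -0.409, 0.314, -0.318], [-0.003, -0.613, -0.79, 0.855], [0.0, 0.0, 0.0, 1.0]]
side [[409.2531480877294, 0.0, 318.59271022551195], [0.0, 409.2531480877294, 206.3184231544719], [0.0, 0.0, 1.0]] -0.029105353755592974 [[-0.931, -0.194, 0.309, 0.27], [-0.365, 0.453, -0.813, 0.76], [0.017, -0.87, -0.493, 0.512], [0.0, 0.0, 0.0, 1.0]]
wrist [[301.16927623930746, 0.0, 319.5586075086643], [0.0, 301.16927623930746, 196.53766203630957], [0.0, 0.0, 1.0]] -0.013461843087443236 [[1.0, 0.0, -0.002, 0.624], [-0.0, -0.945, -0.327, 0.085], [-0.001, 0.327, -0.945, 0.374], [0.0, 0.0, 0.0, 1.0]]
{'time': 0.15, 'joint_pos': array([-0.06289764,  0.38406357,  0.01637629,  1.37093678, -0.00631166,
        1.38821204, -0.04650879]), 'joint_velocities': array([ 0.00123357, -0.00210895,  0.00012568, -0.00378057, -0.00073127,
        0.00196525,  0.00150608]), 'tau': array([ 3.13456680e-03, -6.28150821e+01,  8.46451297e-01, -3.72163582e+01,
        1.68576470e-02,  1.09401988e-02, -6.53258235e-05]), 'ee_pos': array([6.24707079e-01, 4.25873242e-05, 3.03086055e-01]), 'eef_rot': array([-5.54085584e-04,  7.07089002e-01,  7.07124124e-01, -5.56889603e-04]), 'ft_force': array([-0.25226805, -0.89603946,  0.74888885]), 'torque': array([-0.01297407,  0.04331996, -0.03441633]), 'opening': 0.9942099586483946}
```

View pics/scene_a.png

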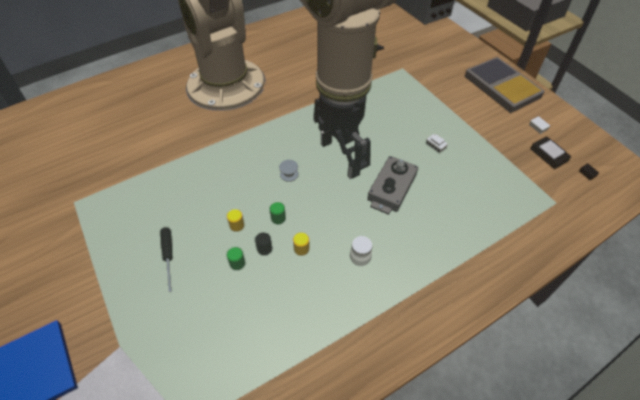

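View pics/side_a.png

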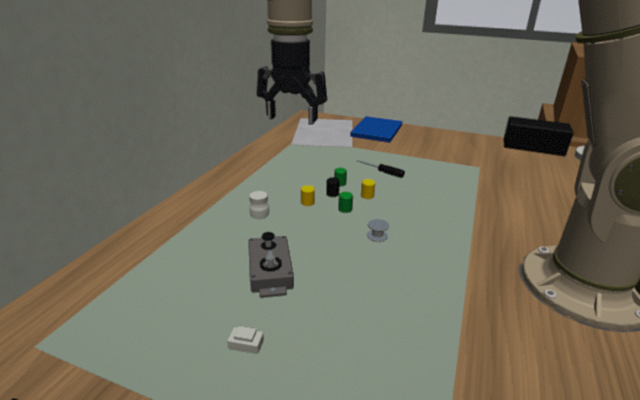

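View pics/wrist_a.png

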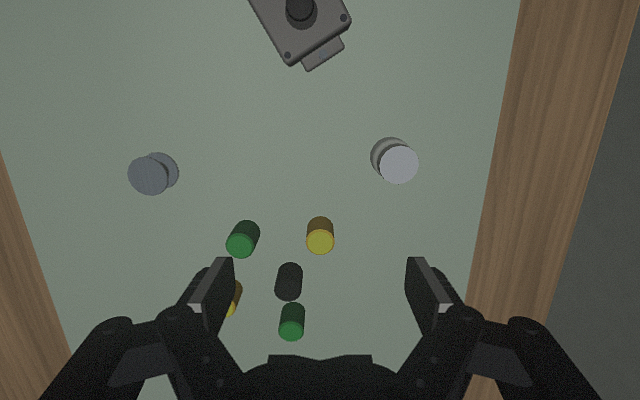

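Scene: the loose round pieces are black (263,243), green (278,212) and (235,257), yellow (235,219) and (301,242). The other black round thing is the plunger head at (389,184). By the description the cap is the black one at (263,243). The same piece is at (333,187) in the side view and (289,281) in the wrist view. I'll check it in one crop and measure.

```bash
python3 - <<'E'
from h import *
L=lambda n:pickle.load(open(f'pics/{n}_a.pkl','rb'))
s,w,sd=L('scene'),L('wrist'),L('side')
a=cv2.resize(s['frame'][190:280,205:325],None,fx=4,fy=4,interpolation=2)
b=cv2.resize(sd['frame'][220:310,225:315],None,fx=4,fy=4,interpolation=2)
c=np.zeros((360,840,3),np.uint8);c[:, :480]=a;c[:,480:]=b
cv2.imwrite('pics/crop1.png',cv2.resize(c,(800,343))[:,:,::-1])
# depth clouds: clusters above bench
for n,d in (('scene',s),('side',sd),('wrist',w)):
    P=cloud(d); m=(d['depth']>0)&(P[...,2]>0.012)&(P[...,2]<0.12)&(P[...,0]>0.35)&(P[...,0]<0.95)&(abs(P[...,1])<0.45)
    k,lab,st,ce=cv2.connectedComponentsWithStats(m.astype(np.uint8))
    for i in range(1,k):
        if st[i,4]<40: continue
        q=P[lab==i]; zt=np.percentile(q[:,2],97); t=q[q[:,2]>zt-.006]
        print(n,ce[i].round(),st[i,4],'mean',q.mean(0).round(3),'top',((t.min(0)+t.max(0))/2).round(3),zt.round(3),'ext',np.ptp(t,axis=0).round(3),d['frame'][lab==i].mean(0).round())
    b=(d['depth']>0)&(abs(P[...,2])<0.012)&(P[...,0]>.4)&(P[...,0]<.8)&(abs(P[...,1])<.3); print('bench z',np.median(P[b][:,2]))
E
```

```text
scene [437. 141.] 222 mean [0.539 0.369 0.023] top [0.537 0.375 0.029] 0.031 ext [0.033 0.028 0.008] [162. 164. 164.]
scene [393. 183.] 1679 mean [0.598 0.177 0.035] top [0.591 0.185 0.062] 0.061 ext [0.057 0.08  0.015] [100.  99.  96.]
scene [288. 167.] 231 mean [ 0.423 -0.012  0.032] top [ 0.422 -0.011  0.033] 0.035 ext [0.049 0.044 0.008] [128. 136. 140.]
scene [277. 211.] 274 mean [ 0.531 -0.1    0.037] top [ 0.526 -0.097  0.044] 0.047 ext [0.035 0.035 0.008] [ 63. 121.  71.]
scene [234. 219.] 278 mean [ 0.5   -0.191  0.037] top [ 0.495 -0.19   0.045] 0.047 ext [0.032 0.033 0.007] [163. 154.  54.]
scene [166. 250.] 467 mean [ 0.486 -0.352  0.022] top [ 0.467 -0.348  0.026] 0.028 ext [0.08  0.036 0.008] [78. 84. 79.]
scene [263. 242.] 299 mean [ 0.588 -0.164  0.038] top [ 0.583 -0.162  0.045] 0.047 ext [0.035 0.034 0.007] [61. 66. 60.]
scene [301. 242.] 292 mean [ 0.63  -0.095  0.038] top [ 0.626 -0.092  0.045] 0.047 ext [0.034 0.035 0.008] [166. 159.  55.]
scene [361. 250.] 523 mean [0.716 0.003 0.044] top [0.71  0.008 0.056] 0.058 ext [0.044 0.043 0.007] [166. 169. 168.]
scene [
[... 1660 characters left out ...]
.421 -0.008  0.031] 0.034 ext [0.048 0.048 0.007] [89. 96. 98.]
wrist [320. 237.] 835 mean [ 0.624 -0.083  0.039] top [ 0.624 -0.088  0.043] 0.046 ext [0.035 0.035 0.007] [119. 116.  54.]
wrist [242. 241.] 880 mean [ 0.527 -0.089  0.038] top [ 0.524 -0.094  0.043] 0.045 ext [0.035 0.035 0.007] [48. 87. 54.]
wrist [288. 284.] 805 mean [ 0.582 -0.152  0.037] top [ 0.581 -0.158  0.043] 0.045 ext [0.034 0.036 0.007] [38. 41. 38.]
wrist [234. 303.] 188 mean [ 0.506 -0.185  0.034] top [ 0.503 -0.189  0.043] 0.045 ext [0.014 0.026 0.007] [93. 88. 43.]
wrist [291. 324.] 770 mean [ 0.584 -0.22   0.036] top [ 0.583 -0.226  0.043] 0.045 ext [0.035 0.033 0.007] [44. 80. 49.]
bench z 0.001171005259484964
```

View pics/crop1.png

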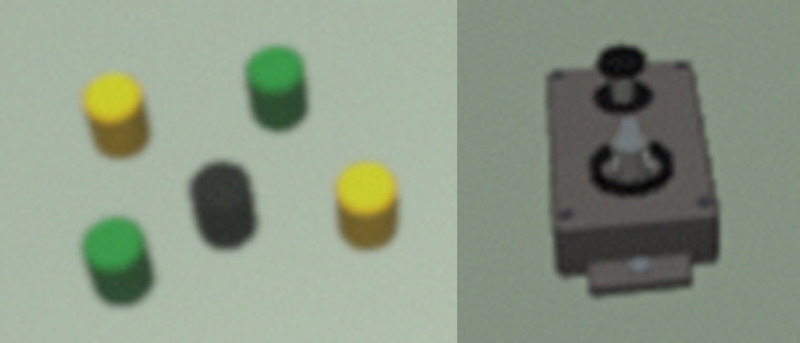

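The crop shows a plain black cylinder among two green and two yellow look-alikes, so that is the cap. It also shows the block with its mushroom plunger (far) and the stud in its ring (near). Next I'll measure the block.

```bash
cat > blk.py <<'E'
from h import *
def block(d,n):
    P=cloud(d); near=(d['depth']>0)&(np.hypot(P[...,0]-.588,P[...,1]-.19)<.13)
    m=near&(abs(P[...,2]-.035)<.004)
    q=P[m][:,:2].astype(np.float32); r=cv2.minAreaRect((q*1000).astype(np.float32)); print(n,'top rect',r, 'z',np.median(P[m][:,2]).round(4))
    t=P[near&(P[...,2]>.0555)]
    if len(t)<5: return
    c=np.float32(t[:,:2]); _,lab,cc=cv2.kmeans(c,2,None,(3,50,1e-6),5,0)
    for i in (0,1):
        g=t[lab[:,0]==i]; print('  tall',len(g),g.mean(0).round(4),((g.min(0)+g.max(0))/2).round(4),'zmax',g[:,2].max().round(4))
E
python3 - <<'E'
from blk import *
for n in('scene','side','wrist'): block(pickle.load(open(f'pics/{n}_a.pkl','rb')),n)
print(ctrl.tip_reach)
E
```

```text
scene top rect ((589.8738403320312, 187.1937255859375), (80.56238555908203, 138.93423461914062), 30.900253295898438) z 0.0346
  tall 43 [0.5736 0.2145 0.0615] [0.5713 0.2158 0.063 ] zmax 0.0699
  tall 82 [0.608  0.1572 0.06  ] [0.6066 0.1572 0.0599] zmax 0.0637
side top rect ((587.40673828125, 191.02120971679688), (79.85969543457031, 135.42343139648438), 31.03154754638672) z 0.0347
  tall 92 [0.6045 0.1632 0.0598] [0.6055 0.1615 0.0591] zmax 0.0626
  tall 69 [0.569  0.2224 0.0613] [0.5703 0.221  0.0619] zmax 0.0681
wrist top rect ((604.5201416015625, 161.59884643554688), (80.21151733398438, 70.31385040283203), 30.59642219543457) z 0.0347
  tall 252 [0.6109 0.157  0.0605] [0.6115 0.1563 0.0596] zmax 0.0631
  tall 254 [0.5996 0.1572 0.0606] [0.599  0.1564 0.0594] zmax 0.0633
0.0726
```

>>> {"api": "drive_tool", "payload": {
  "series": [
    {"linear": [0, 0.5, 0], "yaw": 0},
    {"linear": [0, 1, 0], "yaw": 0},
    {"linear": [0, 1, 0], "yaw": 0},
    {"linear": [-0.5, 0.5, 0], "yaw": 0},
    {"linear": [0, 0, 0], "yaw": 0}
  ],
  "fingers": 1
}}

```text
time: 0.65
ee_pos: [0.6079, 0.097, 0.3013]
eef_rot: [-0.002, 0.707, 0.707, -0.001]
ft_force: [-0.4, -0.0, -0.3]
opening: 0.143
```

```bash
python3 - <<'E'
from blk import *
d=grab('wrist','b'); block(d,'wrist'); print(status.get_obs()['ee_pos'],status.get_obs()['opening'])
E
```

```text
wrist top rect ((587.4566650390625, 190.25267028808594), (80.15911865234375, 135.68820190429688), 31.20506477355957) z 0.0346
  tall 19095 [0.5792 0.1098 0.2887] [0.5765 0.156  0.1898] zmax 0.324
  tall 18566 [0.635  0.1072 0.2952] [0.639  0.1281 0.1904] zmax 0.324
[0.6085284  0.09592976 0.30114791] 0.05379603177875288
```

View pics/wrist_b.png

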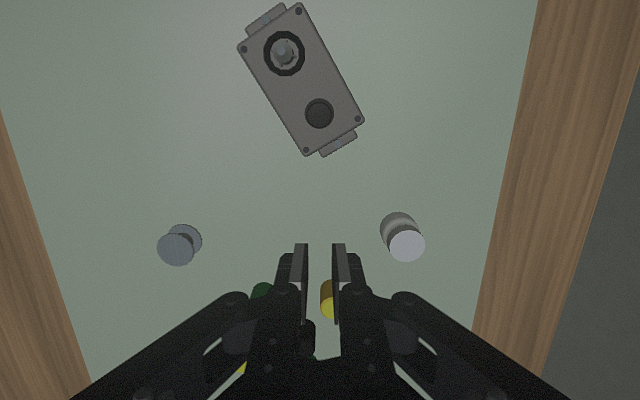

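Wrist view: the stud in its dark ring is at about (284,52), the plunger head at (319,114), and the whole housing is visible. I'll refine both by casting rays.

```bash
python3 - <<'E'
from blk import *
d=pickle.load(open('pics/wrist_b.pkl','rb'))
P=cloud(d)
def cl(c,r,z0,z1):
    m=(d['depth']>0)&(np.hypot(P[...,0]-c[0],P[...,1]-c[1])<r)&(P[...,2]>z0)&(P[...,2]<z1)
    q=P[m]; (x,y),rr=cv2.minEnclosingCircle(np.float32(q[:,:2]*1000)); v,u=np.where(m)
    print(len(q),'mean',q.mean(0).round(4),'circ',x,y,rr,'px',u.mean(),v.mean(), 'ray',onplane(d,u.mean(),v.mean(),q[:,2].mean()).round(4))
cl((.6051,.1612),.025,.054,.066)
cl((.5699,.2194),.012,.061,.07)
cl((.5699,.2194),.030,.039,.0455)
cv2.imwrite('pics/crop2.png',cv2.resize(d['frame'][0:160,220:380],None,fx=3.7,fy=3.7,interpolation=2)[:,:,::-1])
E
```

```text
522 mean [0.6051 0.1614 0.0605] circ 605.0020751953125 160.94387817382812 12.933821678161621 px 318.6896551724138 114.48850574712644 ray [0.6051 0.1614 0.0605]
184 mean [0.5704 0.219  0.0646] circ 570.200439453125 219.03602600097656 7.453797817230225 px 281.2228260869565 50.95108695652174 ray [0.5704 0.219  0.0646]
802 mean [0.57   0.2199 0.0427] circ 569.94140625 219.43820190429688 21.0544490814209 px 283.51122194513715 52.70573566084788 ray [0.57   0.22   0.0427]
```

View pics/crop2.png

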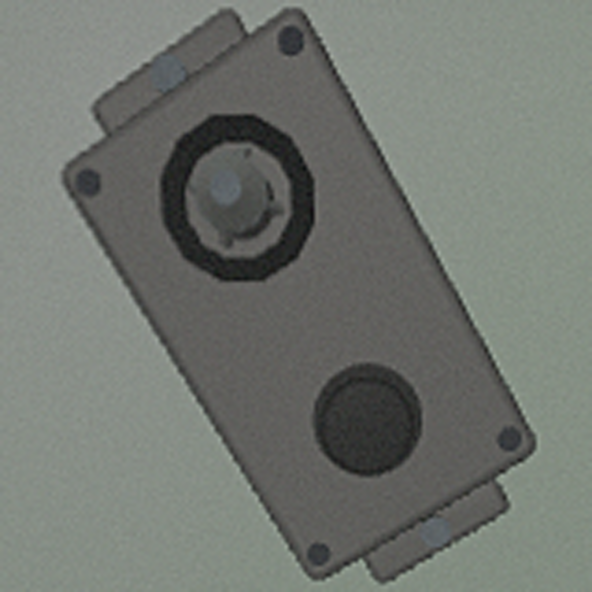

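The crop shows the stud with its catches and ring, and the mushroom head. That gives the plunger at (0.605, 0.161) and the stud at (0.570, 0.2193), with the block's long axis along (-0.518, 0.855). Now I'll go over the plunger.

>>> {"api": "drive_tool", "payload": {
  "series": [
    {"linear": [0, 0.7, 0], "yaw": 0},
    {"linear": [-0.1, 1, 0], "yaw": 0},
    {"linear": [0, 0.5, -0.6], "yaw": 0},
    {"linear": [0, 0, -1], "yaw": 0},
    {"linear": [0, 0, -1], "yaw": 0},
    {"linear": [0, 0, -1], "yaw": 0},
    {"linear": [0, 0, -0.7], "yaw": 0},
    {"linear": [0, 0, 0], "yaw": 0}
  ]
}}

```text
time: 1.5
ee_pos: [0.6081, 0.1602, 0.1685]
eef_rot: [0.001, 0.71, 0.704, -0.001]
ft_force: [-0.7, -0.2, 0.3]
opening: -0.001
```

>>> {"api": "drive_tool", "payload": {
  "series": [
    {"linear": [-0.1, 0, -0.6], "yaw": 0},
    {"linear": [0, 0, -0.4], "yaw": 0},
    {"linear": [0, 0, -0.1], "yaw": 0},
    {"linear": [0, 0, 0], "yaw": 0}
  ]
}}

```text
time: 1.9
ee_pos: [0.6078, 0.1588, 0.1377]
eef_rot: [0.002, 0.711, 0.703, 0.001]
ft_force: [-0.1, 1.3, -0.5]
opening: -0.0
```

>>> {"api": "drive_tool", "payload": {
  "series": [
    {"linear": [-0.15, 0.1, 0], "yaw": 0},
    {"linear": [-0.1, 0.1, -0.1], "yaw": 0},
    {"linear": [0, 0, -0.15], "yaw": 0},
    {"linear": [0, 0, -0.15], "yaw": 0}
  ]
}}

```text
time: 2.3
ee_pos: [0.6016, 0.1659, 0.1293]
eef_rot: [0.004, 0.711, 0.703, 0.003]
ft_force: [-1.9, -2.0, 4.4]
opening: 0.002
```

>>> {"api": "drive_tool", "payload": {
  "series": [
    {"linear": [0.05, -0.1, -0.15], "yaw": 0},
    {"linear": [0.05, -0.05, -0.15], "yaw": 0},
    {"linear": [0, 0, -0.15], "yaw": 0},
    {"linear": [0, 0, -0.15], "yaw": 0}
  ]
}}

```text
time: 2.7
ee_pos: [0.604, 0.1638, 0.1223]
eef_rot: [0.003, 0.711, 0.704, 0.005]
ft_force: [-21.1, -6.0, 42.8]
opening: 0.002
```

At the stop (tip at 49.7 mm, so 10 mm of travel, with the force rising steeply). I'll hold it there with less push.

>>> {"api": "drive_tool", "payload": {
  "series": [
    {"linear": [0, 0, -0.05], "yaw": 0},
    {"linear": [0, 0, -0.05], "yaw": 0},
    {"linear": [0, 0, -0.05], "yaw": 0},
    {"linear": [0, 0, -0.05], "yaw": 0},
    {"linear": [0, 0, -0.05], "yaw": 0}
  ]
}}

```text
time: 3.2
ee_pos: [0.6038, 0.1637, 0.1227]
eef_rot: [0.003, 0.711, 0.704, 0.007]
ft_force: [-7.7, -2.2, 16.2]
opening: 0.002
```

```bash
python3 - <<'E'
from h import *
d=grab('side','p'); cv2.imwrite('pics/crop3.png',cv2.resize(d['frame'][150:310,190:350],None,fx=3.7,fy=3.7,interpolation=2)[:,:,::-1])
o=status.get_obs();print(o['ee_pos'],o['ft_force'])
E
```

```text
[0.60381963 0.16368313 0.12268681] [-7.59099938 -1.10958437 15.87392994]
```

View pics/crop3.png

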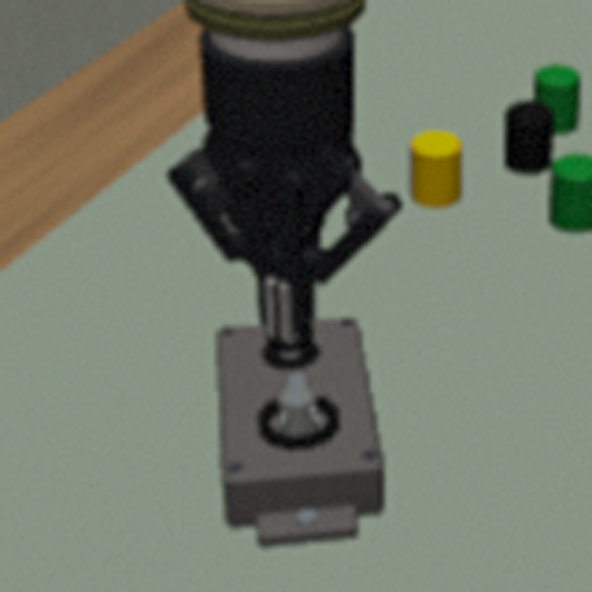

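The fingertips hold the head down. The push is 16 N against the 8 N spring at full travel, so it is at the stop. I'll hold a little longer, then lift.

>>> {"api": "drive_tool", "payload": {
  "series": [
    {"linear": [0, 0, -0.07], "yaw": 0},
    {"linear": [0, 0, -0.07], "yaw": 0},
    {"linear": [0, 0, -0.07], "yaw": 0},
    {"linear": [0, 0, -0.07], "yaw": 0},
    {"linear": [0, 0, -0.07], "yaw": 0},
    {"linear": [0, 0, -0.07], "yaw": 0}
  ]
}}

```text
time: 3.85
ee_pos: [0.6037, 0.1636, 0.1226]
eef_rot: [0.003, 0.711, 0.704, 0.008]
ft_force: [-10.7, -1.9, 20.2]
opening: -0.006
```

>>> {"api": "drive_tool", "payload": {
  "series": [
    {"linear": [0, 0, 0.4], "yaw": 0},
    {"linear": [0, 0, 0.8], "yaw": 0},
    {"linear": [0, 0, 1], "yaw": 0},
    {"linear": [0, 0, 1], "yaw": 0},
    {"linear": [0, 0, 1], "yaw": 0},
    {"linear": [0, -0.6, 0.5], "yaw": 0},
    {"linear": [0, -1, 0], "yaw": 0},
    {"linear": [0, -1, 0], "yaw": 0}
  ]
}}

```text
time: 4.65
ee_pos: [0.6031, 0.0888, 0.2686]
eef_rot: [0.003, 0.707, 0.707, 0.01]
ft_force: [-0.4, -1.0, -1.0]
opening: 0.002
```

>>> {"api": "drive_tool", "payload": {
  "series": [
    {"linear": [0, -1, 0], "yaw": -1},
    {"linear": [0, -1, 0], "yaw": -1},
    {"linear": [-0.3, -1, 0], "yaw": 0},
    {"linear": [-0.3, -1, 0], "yaw": 0},
    {"linear": [-0.1, -1, 0], "yaw": 0},
    {"linear": [0, -0.5, 0], "yaw": 0},
    {"linear": [0, 0, 0], "yaw": 0},
    {"linear": [0, 0, 0], "yaw": 0}
  ],
  "fingers": 0.2
}}

```text
time: 5.45
ee_pos: [0.5806, -0.0895, 0.2673]
eef_rot: [0.005, 0.783, 0.622, 0.009]
ft_force: [0.3, -0.3, -0.3]
opening: 0.801
```

```bash
cat > capm.py <<'E'
from h import *
def capm(d,c=(.582,-.16),zl=.040,zh=.052,r=.03):
    P=cloud(d); dark=d['frame'].max(2)<90
    m=(d['depth']>0)&dark&(np.hypot(P[...,0]-c[0],P[...,1]-c[1])<r)&(P[...,2]>zl)&(P[...,2]<zh)
    q=P[m]; v,u=np.where(m)
    if len(q)<5: return print('none')
    (x,y),rr=cv2.minEnclosingCircle(np.float32(q[:,:2]*1000))
    print(len(q),'mean',q.mean(0).round(4),'circ',x,y,rr,'px',u.mean(),v.mean(),'ztop',np.percentile(q[:,2],95))
E
python3 - <<'E'
from capm import *
for n in('wrist','scene','side'): capm(grab(n,'c'))
o=status.get_obs();print(o['ee_pos'],o['eef_rot'],o['opening'])
E
```

```text
746 mean [ 0.5811 -0.1573  0.044 ] circ 581.2281494140625 -158.64158630371094 18.004732131958008 px 330.8123324396783 240.8592493297587 ztop 0.04540571722382564
157 mean [ 0.5855 -0.1629  0.0442] circ 583.8038330078125 -162.63819885253906 16.817447662353516 px 262.4649681528662 239.52229299363057 ztop 0.04652170925338514
76 mean [ 0.5798 -0.1556  0.0444] circ 581.4517822265625 -157.36654663085938 18.859798431396484 px 332.86842105263156 180.46052631578948 ztop 0.046258473191193444
[ 0.58078674 -0.08830573  0.26738514] [0.00510887 0.7819297  0.62327293 0.00952334] 0.8016705744628831
```

View pics/wrist_c.png

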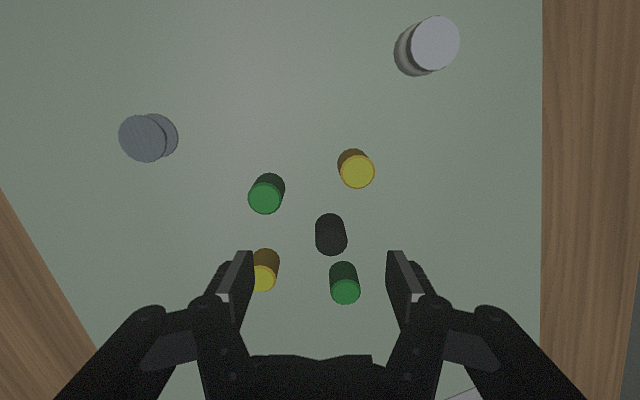

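Wrist view: the black cap is at (331,236) between the jaws, with green and yellow neighbours clear of the finger paths (jaw axis at about -13°). Cap at (0.581, -0.159).

>>> {"api": "drive_tool", "payload": {
  "series": [
    {"linear": [0, -0.7, 0], "yaw": 0},
    {"linear": [0, -1, -0.4], "yaw": 0},
    {"linear": [0, -0.6, -0.7], "yaw": 0},
    {"linear": [0, 0, -0.8], "yaw": 0},
    {"linear": [0, 0, -0.8], "yaw": 0},
    {"linear": [0, 0, -0.5], "yaw": 0},
    {"linear": [0, 0, 0], "yaw": 0}
  ]
}}

```text
time: 6.3
ee_pos: [0.5839, -0.1482, 0.1691]
eef_rot: [0.005, 0.776, 0.63, 0.012]
ft_force: [-0.6, 0.3, -0.2]
opening: 0.801
```

>>> {"api": "drive_tool", "payload": {
  "series": [
    {"linear": [-0.1, -0.25, -0.1], "yaw": 0},
    {"linear": [-0.05, -0.1, -0.2], "yaw": 0},
    {"linear": [0, 0, 0], "yaw": 0}
  ]
}}

```text
time: 6.6
ee_pos: [0.5804, -0.1574, 0.1612]
eef_rot: [0.006, 0.775, 0.631, 0.013]
ft_force: [-0.9, -1.0, 0.3]
opening: 0.798
```

>>> {"api": "drive_tool", "payload": {
  "series": [
    {"linear": [0, -0.05, -0.5], "yaw": 0},
    {"linear": [0, 0, -0.7], "yaw": 0},
    {"linear": [0, 0, -0.5], "yaw": 0},
    {"linear": [0, 0, 0], "yaw": 0}
  ]
}}

```text
time: 7.0
ee_pos: [0.5815, -0.1597, 0.1091]
eef_rot: [0.007, 0.775, 0.631, 0.015]
ft_force: [0.1, -0.6, 0.3]
opening: 0.801
```

>>> {"api": "drive_tool", "payload": {
  "series": [
    {"linear": [-0.05, 0, -0.45], "yaw": 0},
    {"linear": [0, 0.03, -0.3], "yaw": 0},
    {"linear": [0, 0, 0], "yaw": 0}
  ]
}}

```text
time: 7.3
ee_pos: [0.5802, -0.1589, 0.0853]
eef_rot: [0.008, 0.776, 0.631, 0.015]
ft_force: [1.0, -0.2, 0.7]
opening: 0.798
```

```bash
python3 - <<'E'
from capm import *
o=status.get_obs();print(o['ee_pos'],o['eef_rot'],o['joint_pos'].round(3),o['ft_force'])
d=grab('wrist','d'); 
E
```

```text
[ 0.58020016 -0.1588784   0.08529617] [0.00784731 0.77552351 0.63108967 0.01508434] [ 0.143  0.513  0.101  1.707 -0.081  0.895  0.076] [ 1.04374315 -0.19631261  0.7090806 ]
```

View pics/wrist_d.png

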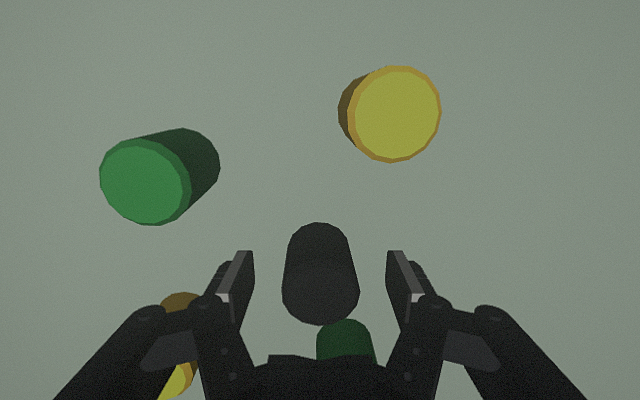

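The cap is centred between the pads with no neighbour in the way. Closing.

>>> {"api": "drive_tool", "payload": {
  "series": [
    {"linear": [0, 0, 0], "yaw": 0},
    {"linear": [0, 0, 0], "yaw": 0},
    {"linear": [0, 0, 0], "yaw": 0},
    {"linear": [0, 0, 0], "yaw": 0},
    {"linear": [0, 0, 0], "yaw": 0},
    {"linear": [0, 0, 0], "yaw": 0}
  ],
  "fingers": 1
}}

```text
time: 7.95
ee_pos: [0.5819, -0.1594, 0.0883]
eef_rot: [0.01, 0.775, 0.631, 0.016]
ft_force: [0.5, 0.1, 0.2]
opening: 0.407
```

>>> {"api": "drive_tool", "payload": {
  "series": [
    {"linear": [0, 0, 0.3], "yaw": 0},
    {"linear": [0, 0, 0.6], "yaw": 0},
    {"linear": [0, 0, 1], "yaw": 0},
    {"linear": [0, 0, 1], "yaw": 0},
    {"linear": [0, 0, 0.7], "yaw": 0},
    {"linear": [0, 0, 0], "yaw": 0}
  ]
}}

```text
time: 8.55
ee_pos: [0.5805, -0.1592, 0.2022]
eef_rot: [0.009, 0.776, 0.631, 0.016]
ft_force: [1.3, 0.3, -0.5]
opening: 0.406
```

```bash
python3 - <<'E'
from capm import *
o=status.get_obs();print(o['ee_pos'],o['eef_rot'],o['joint_pos'].round(3),o['ft_force'],o['opening'])
d=grab('wrist','e'); s=grab('side','e');s2=grab('scene','e')
a=cv2.resize(s['frame'][90:220,260:420],(480,390)); b=cv2.resize(s2['frame'][150:280,200:330],(390,390))
cv2.imwrite('pics/crop4.png',cv2.resize(np.hstack([a,b]),(800,358))[:,:,::-1])
E
```

```text
[ 0.58048704 -0.15922355  0.20216948] [0.00905639 0.7755867  0.63097541 0.01591495] [ 0.132  0.381  0.115  1.609 -0.063  1.121  0.06 ] [ 1.32593706  0.26303127 -0.51173096] 0.40553222482045376
```

View pics/crop4.png

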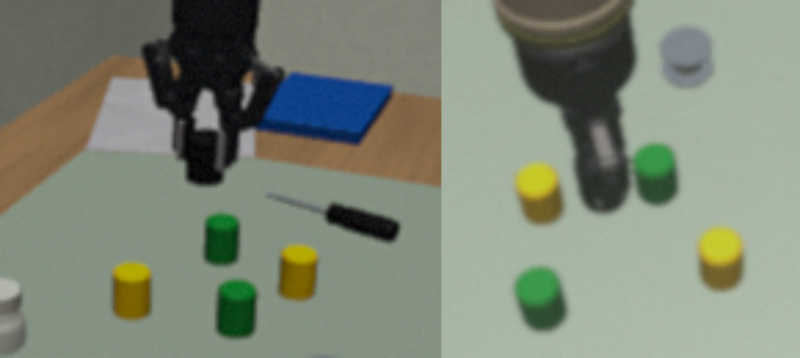

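View pics/wrist_e.png

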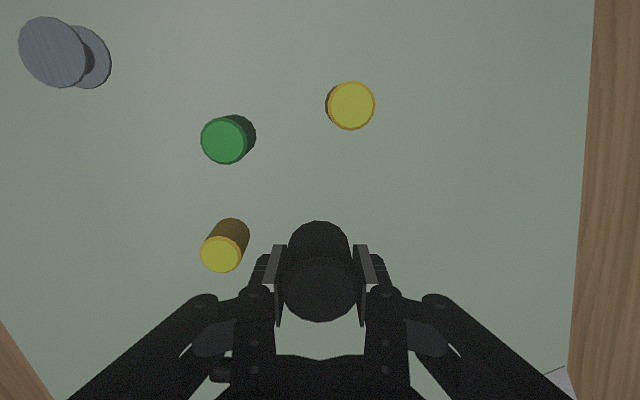

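The cap is held firmly and hangs below the tips (opening 0.41, about 35 mm). Neighbours are undisturbed. I'll carry it toward the stud while turning -136°. That lines the jaws up across the block, and reverses the small tool lean that has built up.

>>> {"api": "drive_tool", "payload": {
  "series": [
    {"linear": [0, 0.5, 0.3], "yaw": -1},
    {"linear": [0, 0.8, 0.3], "yaw": -1},
    {"linear": [0, 0.8, 0], "yaw": -1},
    {"linear": [0, 0.8, 0], "yaw": -1},
    {"linear": [0, 0.8, 0], "yaw": -1},
    {"linear": [0, 0.8, 0], "yaw": -1},
    {"linear": [0, 0.8, 0], "yaw": -1},
    {"linear": [0, 0.8, 0], "yaw": -1}
  ]
}}

```text
time: 9.5
ee_pos: [0.571, 0.0253, 0.2024]
eef_rot: [0.006, 0.97, 0.241, 0.0]
ft_force: [0.5, -0.2, -0.8]
opening: 0.41
```

>>> {"api": "drive_tool", "payload": {
  "series": [
    {"linear": [0, 0.6, 0], "yaw": -1},
    {"linear": [0, 0.6, 0], "yaw": -1},
    {"linear": [0, 0.6, 0], "yaw": -1},
    {"linear": [0, 0.6, 0], "yaw": -1},
    {"linear": [0, 0.6, 0], "yaw": -1},
    {"linear": [0, 0.6, 0], "yaw": -1},
    {"linear": [0, 0.3, 0], "yaw": -1},
    {"linear": [0, 0, 0], "yaw": -1}
  ]
}}

```text
time: 10.3
ee_pos: [0.5631, 0.152, 0.1874]
eef_rot: [0.006, 0.982, -0.188, -0.014]
ft_force: [-0.2, 0.0, -0.2]
opening: 0.409
```

```bash
cat > st.py <<'E'
from h import *
from scipy.spatial.transform import Rotation as R
def st():
    o=status.get_obs(); w,x,y,z=o['eef_rot']; M=R.from_quat([x,y,z,w]).as_matrix()
    print('t',o['time'],'p',o['ee_pos'].round(4),'tilt',M[:2,2].round(4),'jaw',np.degrees(np.arctan2(M[1,1],M[0,1])).round(1),'grasp',(o['ee_pos']+M@[0,0,.054]).round(4),'mouth',(o['ee_pos']+M@[0,0,.088]).round(4),'j',o['joint_pos'].round(2),'F',o['ft_force'].round(1),'T',o['torque'].round(2),o['opening'].round(3))
if __name__=='__main__': st()
E
python3 st.py
```

```text
Traceback (most recent call last):
  File "st.py", line 6, in <module>
    if __name__=='__main__': st()
                             ~~^^
  File "st.py", line 5, in st
    print('t',o['time'],'p',o['ee_pos'].round(4),'tilt',M[:2,2].round(4),'jaw',np.degrees(np.arctan2(M[1,1],M[0,1])).round(1),'grasp',(o['ee_pos']+M@[0,0,.054]).round(4),'mouth',(o['ee_pos']+M@[0,0,.088]).round(4),'j',o['joint_pos'].round(2),'F',o['ft_force'].round(1),'T',o['torque'].round(2),o['opening'].round(3))
                                                                                                                                                                                                                                                                                                      ^^^^^^^^^^^^^^^^^^
AttributeError: 'float' object has no attribute 'round'
```

```bash
sed -i "s/o\['opening'\].round(3)/round(o['opening'],3)/" st.py; python3 st.py
```

```text
t 10.3 p [0.5631 0.152  0.1874] tilt [-0.0302 -0.0061] jaw -111.7 grasp [0.5615 0.1516 0.1334] mouth [0.5605 0.1514 0.0994] j [-0.52  0.4   0.26  1.63 -0.11  1.16 -2.18] F [-0.2  0.  -0.2] T [ 0.01 -0.05 -0.02] 0.409
```

>>> {"api": "drive_tool", "payload": {
  "series": [
    {"linear": [0, 0, 0.7], "yaw": -1},
    {"linear": [0, 0, 0.5], "yaw": -1},
    {"linear": [0, 0.3, 0.1], "yaw": -1},
    {"linear": [0, 0.3, 0.1], "yaw": -1},
    {"linear": [0, 0.3, 0.1], "yaw": -1},
    {"linear": [0, 0.3, 0.1], "yaw": -1},
    {"linear": [0, 0.3, 0.1], "yaw": -0.8},
    {"linear": [0, 0, 0], "yaw": 0}
  ]
}}

```text
time: 11.1
ee_pos: [0.5568, 0.1976, 0.2252]
eef_rot: [0.008, 0.846, -0.532, -0.025]
ft_force: [0.6, 1.2, -1.0]
opening: 0.404
```

```bash
python3 st.py
```

```text
t 11.1 p [0.5568 0.1976 0.2252] tilt [-0.0515  0.0138] jaw -154.3 grasp [0.554  0.1983 0.1712] mouth [0.5523 0.1988 0.1373] j [-0.66  0.4   0.37  1.56 -0.18  1.26 -2.95] F [ 0.6  1.2 -1. ] T [-0.01 -0.04  0.01] 0.404
```

J7 is close to its range limit this way round (-2.95 of -3.01), so I'll turn back and use the equivalent jaw angle of +31°, watching the lean.

>>> {"api": "drive_tool", "payload": {
  "series": [
    {"linear": [0, 0, 0], "yaw": 1},
    {"linear": [0, 0, 0], "yaw": 1},
    {"linear": [0, 0, 0], "yaw": 1},
    {"linear": [0, 0, 0], "yaw": 1},
    {"linear": [0, 0, 0], "yaw": 1},
    {"linear": [0, 0, 0], "yaw": 1},
    {"linear": [0, 0, 0], "yaw": 1},
    {"linear": [0, 0, 0], "yaw": 1}
  ]
}}

```text
time: 11.9
ee_pos: [0.5531, 0.1913, 0.2136]
eef_rot: [0.027, 0.993, -0.117, -0.024]
ft_force: [-0.5, -0.1, 0.1]
opening: 0.406
```

```bash
python3 st.py
```

```text
t 11.9 p [0.5531 0.1913 0.2136] tilt [-0.0543 -0.0471] jaw -103.3 grasp [0.5502 0.1887 0.1598] mouth [0.5483 0.1871 0.1258] j [-0.57  0.4   0.23  1.57 -0.07  1.25 -2.14] F [-0.5 -0.1  0.1] T [ 0.04 -0.06  0.01] 0.406
```

>>> {"api": "drive_tool", "payload": {
  "series": [
    {"linear": [0, 0, 0], "yaw": 1},
    {"linear": [0, 0, 0], "yaw": 1},
    {"linear": [0, 0, 0], "yaw": 1},
    {"linear": [0, 0, 0], "yaw": 1},
    {"linear": [0, 0, 0], "yaw": 1},
    {"linear": [0, 0, 0], "yaw": 1},
    {"linear": [0, 0, 0], "yaw": 1},
    {"linear": [0, 0, 0], "yaw": 1}
  ]
}}

```text
time: 12.7
ee_pos: [0.5495, 0.184, 0.2023]
eef_rot: [0.04, 0.945, 0.324, -0.019]
ft_force: [-0.2, 0.1, -0.1]
opening: 0.407
```

```bash
python3 st.py
```

```text
t 12.7 p [0.5495 0.184  0.2023] tilt [-0.01   -0.0882] jaw -52.0 grasp [0.549  0.1792 0.1485] mouth [0.5486 0.1762 0.1146] j [-0.48  0.38  0.09  1.61  0.05  1.2  -1.33] F [-0.2  0.1 -0.1] T [0.12 0.01 0.05] 0.407
```

>>> {"api": "drive_tool", "payload": {
  "series": [
    {"linear": [0, 0.2, 0.3], "yaw": 0},
    {"linear": [0, 0.2, 0.1], "yaw": 0},
    {"linear": [0, 0.2, 0.05], "yaw": 0},
    {"linear": [0, 0.2, 0.05], "yaw": 0}
  ]
}}

```text
time: 13.1
ee_pos: [0.5487, 0.2072, 0.2159]
eef_rot: [0.041, 0.945, 0.323, -0.022]
ft_force: [0.1, -0.1, -0.8]
opening: 0.407
```

```bash
python3 st.py
```

```text
t 13.1 p [0.5487 0.2072 0.2159] tilt [-0.0148 -0.0908] jaw -52.1 grasp [0.5479 0.2023 0.1622] mouth [0.5474 0.1993 0.1283] j [-0.51  0.39  0.08  1.57  0.05  1.24 -1.37] F [ 0.1 -0.1 -0.8] T [0.06 0.02 0.05] 0.407
```

>>> {"api": "drive_tool", "payload": {
  "series": [
    {"linear": [0, 0, 0], "yaw": 1},
    {"linear": [0, 0, 0], "yaw": 1},
    {"linear": [0, 0, 0], "yaw": 1},
    {"linear": [0, 0, 0], "yaw": 1}
  ]
}}

```text
time: 13.5
ee_pos: [0.5485, 0.2117, 0.216]
eef_rot: [0.044, 0.854, 0.519, -0.012]
ft_force: [0.7, -0.1, 0.2]
opening: 0.406
```

```bash
python3 st.py
```

```text
t 13.5 p [0.5485 0.2117 0.216 ] tilt [ 0.0246 -0.0877] jaw -27.3 grasp [0.5498 0.207  0.1622] mouth [0.5506 0.204  0.1284] j [-0.47  0.37  0.01  1.59  0.09  1.2  -0.98] F [ 0.7 -0.1  0.2] T [ 0.07  0.02 -0.01] 0.406
```

The tool lean has grown to about 5°, so before inserting I'll find which motions change it. First, idle drift.

>>> {"api": "drive_tool", "payload": {
  "series": [
    {"linear": [0, 0, 0], "yaw": 0},
    {"linear": [0, 0, 0], "yaw": 0},
    {"linear": [0, 0, 0], "yaw": 0},
    {"linear": [0, 0, 0], "yaw": 0},
    {"linear": [0, 0, 0], "yaw": 0},
    {"linear": [0, 0, 0], "yaw": 0}
  ]
}}

```text
time: 14.1
ee_pos: [0.5483, 0.2132, 0.2159]
eef_rot: [0.044, 0.856, 0.515, -0.012]
ft_force: [-0.2, 0.0, -0.6]
opening: 0.406
```

```bash
python3 st.py
```

```text
t 14.1 p [0.5483 0.2132 0.2159] tilt [ 0.0237 -0.0875] jaw -27.8 grasp [0.5496 0.2085 0.1622] mouth [0.5504 0.2055 0.1283] j [-0.47  0.37  0.01  1.59  0.09  1.2  -0.99] F [-0.2  0.  -0.6] T [ 0.11 -0.01  0.02] 0.406
```

>>> {"api": "drive_tool", "payload": {
  "series": [
    {"linear": [0, 0, 0], "yaw": 1},
    {"linear": [0, 0, 0], "yaw": 1},
    {"linear": [0, 0, 0], "yaw": 1},
    {"linear": [0, 0, 0], "yaw": 1},
    {"linear": [0, 0, 0], "yaw": 1},
    {"linear": [0, 0, 0], "yaw": 1}
  ]
}}

```text
time: 14.7
ee_pos: [0.5484, 0.2133, 0.2158]
eef_rot: [0.046, 0.647, 0.761, 0.002]
ft_force: [0.2, 0.0, -1.3]
opening: 0.407
```

```bash
python3 st.py
```

```text
t 14.7 p [0.5484 0.2133 0.2158] tilt [ 0.0719 -0.0561] jaw 9.4 grasp [0.5523 0.2102 0.162 ] mouth [0.5547 0.2083 0.1282] j [-0.39  0.34 -0.1   1.63  0.13  1.14 -0.37] F [ 0.2  0.  -1.3] T [0.13 0.09 0.01] 0.407
```

>>> {"api": "drive_tool", "payload": {
  "series": [
    {"linear": [0, -1, 0], "yaw": 0},
    {"linear": [0, -1, 0], "yaw": 0},
    {"linear": [0, -1, 0], "yaw": 0},
    {"linear": [0, -1, 0], "yaw": 0},
    {"linear": [0, -1, 0], "yaw": 0},
    {"linear": [0, 0, 0], "yaw": 0}
  ]
}}

```text
time: 15.3
ee_pos: [0.5471, 0.0588, 0.216]
eef_rot: [0.045, 0.646, 0.762, 0.003]
ft_force: [-0.3, -0.7, 0.4]
opening: 0.405
```

```bash
python3 st.py
```

```text
t 15.3 p [0.5471 0.0588 0.216 ] tilt [ 0.0726 -0.0548] jaw 9.6 grasp [0.551  0.0558 0.1623] mouth [0.5535 0.0539 0.1284] j [-0.18  0.25 -0.02  1.75  0.08  1.08 -0.08] F [-0.3 -0.7  0.4] T [ 0.04  0.09 -0.  ] 0.405
```

>>> {"api": "drive_tool", "payload": {
  "series": [
    {"linear": [0, 0.8, 0], "yaw": 0},
    {"linear": [0, 0.8, 0], "yaw": 0},
    {"linear": [0, 0.8, 0], "yaw": 0},
    {"linear": [0, 0.8, 0], "yaw": 0},
    {"linear": [0, 0.8, 0], "yaw": 0},
    {"linear": [0, 0, 0], "yaw": 0}
  ]
}}

```text
time: 15.9
ee_pos: [0.5467, 0.1815, 0.2168]
eef_rot: [0.046, 0.649, 0.759, 0.003]
ft_force: [0.1, 0.4, -0.8]
opening: 0.407
```

```bash
python3 st.py
```

```text
t 15.9 p [0.5467 0.1815 0.2168] tilt [ 0.0731 -0.0546] jaw 9.1 grasp [0.5507 0.1785 0.163 ] mouth [0.5532 0.1767 0.1292] j [-0.34  0.31 -0.09  1.67  0.12  1.12 -0.32] F [ 0.1  0.4 -0.8] T [ 0.15  0.05 -0.  ] 0.407
```

No drift here, so the lean stays as it is (about 5°). Each row starts from the measured pose, so a compliant press of the mouth flat on the bench should be adopted as the new orientation. I'll set the cap's mouth down on a clear patch of the mat near (0.53, 0.05), gently, to square it up with jaws at 31°.

>>> {"api": "drive_tool", "payload": {
  "series": [
    {"linear": [0, -1, 0], "yaw": 1},
    {"linear": [-0.2, -1, 0], "yaw": 1},
    {"linear": [-0.2, -1, 0], "yaw": 1},
    {"linear": [-0.2, -0.8, -0.4], "yaw": 0.6},
    {"linear": [0, -0.3, -0.8], "yaw": 0},
    {"linear": [0, 0, -1], "yaw": 0},
    {"linear": [0, 0, -0.5], "yaw": 0},
    {"linear": [0, 0, 0], "yaw": 0}
  ]
}}

```text
time: 16.7
ee_pos: [0.5273, 0.0535, 0.1348]
eef_rot: [0.046, 0.489, 0.871, 0.013]
ft_force: [0.5, 0.5, -0.2]
opening: 0.405
```

```bash
python3 st.py; python3 - <<'E'
from h import *
d=grab('side','f'); s=grab('scene','f')
a=cv2.resize(d['frame'][100:260,270:430],(480,480)); b=cv2.resize(s['frame'][60:220,240:400],(480,480))
cv2.imwrite('pics/crop5.png',cv2.resize(np.hstack([a,b]),(800,400))[:,:,::-1])
E
```

```text
t 16.7 p [0.5273 0.0535 0.1348] tilt [ 0.0918 -0.0229] jaw 31.5 grasp [0.5323 0.0523 0.0811] mouth [0.5354 0.0515 0.0472] j [-0.12  0.29 -0.08  1.9   0.08  0.87  0.31] F [ 0.5  0.5 -0.2] T [-0.02  0.12  0.  ] 0.405
```

View pics/crop5.png

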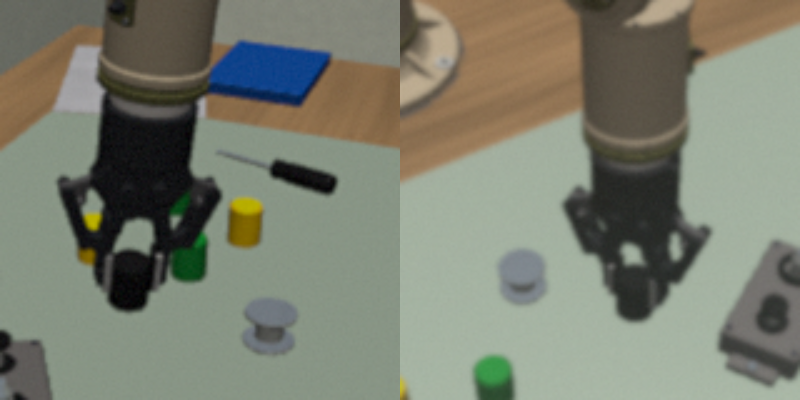

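The crops show the cap held over clear mat, away from the reel and the block. Lowering.

>>> {"api": "drive_tool", "payload": {
  "series": [
    {"linear": [0, 0, -0.5], "yaw": 0},
    {"linear": [0, 0, -0.5], "yaw": 0},
    {"linear": [0, 0, -0.2], "yaw": 0},
    {"linear": [0, 0, -0.1], "yaw": 0}
  ]
}}

```text
time: 17.2
ee_pos: [0.5324, 0.0556, 0.103]
eef_rot: [0.051, 0.489, 0.871, 0.017]
ft_force: [-0.2, 1.4, -0.3]
opening: 0.406
```

```bash
python3 st.py
```

```text
t 17.2 p [0.5324 0.0556 0.103 ] tilt [ 0.1047 -0.0203] jaw 31.6 grasp [0.5381 0.0545 0.0493] mouth [0.5416 0.0538 0.0155] j [-0.12  0.34 -0.08  1.92  0.09  0.78  0.3 ] F [-0.2  1.4 -0.3] T [0.02 0.13 0.06] 0.406
```

>>> {"api": "drive_tool", "payload": {
  "series": [
    {"linear": [0, 0, -0.07], "yaw": 0},
    {"linear": [0, 0, -0.07], "yaw": 0},
    {"linear": [0, 0, -0.07], "yaw": 0}
  ]
}}

```text
time: 17.5
ee_pos: [0.5337, 0.056, 0.0985]
eef_rot: [0.052, 0.488, 0.871, 0.018]
ft_force: [0.5, -0.0, -0.6]
opening: 0.411
```

```bash
python3 st.py
```

```text
t 17.5 p [0.5337 0.056  0.0985] tilt [ 0.108  -0.0198] jaw 31.6 grasp [0.5395 0.055  0.0449] mouth [0.5432 0.0543 0.0111] j [-0.12  0.34 -0.08  1.93  0.09  0.77  0.29] F [ 0.5 -0.  -0.6] T [0.01 0.1  0.02] 0.411
```

Small downward steps seem to add lean because the wrist joint lags, so small upward steps should take it off. First I'll see what bench contact does.

>>> {"api": "drive_tool", "payload": {
  "series": [
    {"linear": [0, 0, -0.2], "yaw": 0},
    {"linear": [0, 0, -0.15], "yaw": 0},
    {"linear": [0, 0, -0.1], "yaw": 0},
    {"linear": [0, 0, -0.1], "yaw": 0}
  ]
}}

```text
time: 17.9
ee_pos: [0.5363, 0.055, 0.0869]
eef_rot: [0.055, 0.489, 0.87, 0.019]
ft_force: [-18.5, -1.2, 44.5]
opening: 0.403
```

```bash
python3 st.py
```

```text
t 17.9 p [0.5363 0.055  0.0869] tilt [ 0.1141 -0.021 ] jaw 31.5 grasp [0.5425 0.0538 0.0332] mouth [ 0.5464  0.0531 -0.0006] j [-0.12  0.36 -0.07  1.93  0.1   0.74  0.29] F [-18.5  -1.2  44.5] T [-0.75  4.03 -0.26] 0.403
```

44 N on edge contact with no straightening, so I'm backing off. I'll try the slow climb instead.

>>> {"api": "drive_tool", "payload": {
  "series": [
    {"linear": [0, 0, 0], "yaw": 0},
    {"linear": [0, 0, 0.1], "yaw": 0},
    {"linear": [0, 0, 0.1], "yaw": 0},
    {"linear": [0, 0, 0.1], "yaw": 0},
    {"linear": [0, 0, 0.1], "yaw": 0},
    {"linear": [0, 0, 0.1], "yaw": 0},
    {"linear": [0, 0, 0.1], "yaw": 0},
    {"linear": [0, 0, 0.1], "yaw": 0}
  ]
}}

```text
time: 18.7
ee_pos: [0.536, 0.0549, 0.1091]
eef_rot: [0.055, 0.489, 0.87, 0.019]
ft_force: [0.3, 0.3, -0.5]
opening: 0.412
```

```bash
python3 st.py
```

```text
t 18.7 p [0.536  0.0549 0.1091] tilt [ 0.1132 -0.0211] jaw 31.5 grasp [0.5421 0.0538 0.0555] mouth [0.5459 0.0531 0.0217] j [-0.12  0.33 -0.07  1.92  0.09  0.79  0.3 ] F [ 0.3  0.3 -0.5] T [ 0.01  0.1  -0.07] 0.412
```

>>> {"api": "drive_tool", "payload": {
  "series": [
    {"linear": [0.12, 0, 0], "yaw": 0},
    {"linear": [0.12, 0, 0], "yaw": 0},
    {"linear": [0.12, 0, 0], "yaw": 0},
    {"linear": [0.12, 0, 0], "yaw": 0},
    {"linear": [0.12, 0, 0], "yaw": 0}
  ]
}}

```text
time: 19.2
ee_pos: [0.5555, 0.055, 0.1094]
eef_rot: [0.055, 0.489, 0.87, 0.019]
ft_force: [-0.2, 1.0, -1.0]
opening: 0.407
```

```bash
python3 st.py
```

```text
t 19.2 p [0.5555 0.055  0.1094] tilt [ 0.1137 -0.021 ] jaw 31.5 grasp [0.5616 0.0538 0.0558] mouth [0.5655 0.0531 0.022 ] j [-0.12  0.36 -0.07  1.87  0.09  0.8   0.3 ] F [-0.2  1.  -1. ] T [-0.02  0.15  0.  ] 0.407
```

>>> {"api": "drive_tool", "payload": {
  "series": [
    {"linear": [-0.12, 0, 0], "yaw": 0},
    {"linear": [-0.12, 0, 0], "yaw": 0},
    {"linear": [-0.12, 0, 0], "yaw": 0},
    {"linear": [-0.12, 0, 0], "yaw": 0},
    {"linear": [-0.12, 0, 0], "yaw": 0}
  ]
}}

```text
time: 19.7
ee_pos: [0.5362, 0.0549, 0.1089]
eef_rot: [0.054, 0.489, 0.87, 0.018]
ft_force: [-0.6, 0.2, 0.1]
opening: 0.407
```

```bash
python3 st.py
```

```text
t 19.7 p [0.5362 0.0549 0.1089] tilt [ 0.1128 -0.0212] jaw 31.5 grasp [0.5423 0.0537 0.0553] mouth [0.5462 0.053  0.0215] j [-0.12  0.33 -0.07  1.92  0.09  0.79  0.3 ] F [-0.6  0.2  0.1] T [0.03 0.13 0.03] 0.407
```

>>> {"api": "drive_tool", "payload": {
  "series": [
    {"linear": [0, 0, 1], "yaw": 0},
    {"linear": [0, 0, 1], "yaw": 0},
    {"linear": [0, 0, 1], "yaw": 0},
    {"linear": [0, 0, 1], "yaw": 0},
    {"linear": [0, 0, 0], "yaw": 0}
  ]
}}

```text
time: 20.2
ee_pos: [0.5321, 0.0547, 0.2321]
eef_rot: [0.053, 0.489, 0.871, 0.017]
ft_force: [-0.4, 0.4, 0.4]
opening: 0.408
```

```bash
python3 st.py
```

```text
t 20.2 p [0.5321 0.0547 0.2321] tilt [ 0.1088 -0.0217] jaw 31.5 grasp [0.538  0.0536 0.1784] mouth [0.5417 0.0528 0.1446] j [-0.11  0.18 -0.08  1.8   0.06  1.06  0.33] F [-0.4  0.4  0.4] T [0.09 0.05 0.04] 0.408
```

>>> {"api": "drive_tool", "payload": {
  "series": [
    {"linear": [0, 0.8, 0], "yaw": -1},
    {"linear": [0, 0.8, 0], "yaw": -1},
    {"linear": [0, 0.8, 0], "yaw": -1},
    {"linear": [0, 0.8, 0], "yaw": -1}
  ]
}}

```text
time: 20.6
ee_pos: [0.5313, 0.1477, 0.2324]
eef_rot: [0.057, 0.668, 0.742, 0.005]
ft_force: [0.2, -0.0, -0.4]
opening: 0.405
```

```bash
python3 st.py
```

```text
t 20.6 p [0.5313 0.1477 0.2324] tilt [ 0.0912 -0.0688] jaw 6.2 grasp [0.5363 0.1439 0.1787] mouth [0.5394 0.1416 0.145 ] j [-0.3   0.24 -0.09  1.73  0.13  1.12 -0.34] F [ 0.2 -0.  -0.4] T [ 0.12  0.13 -0.  ] 0.405
```

```bash
python3 - <<'E'
from h import *
d=grab('side','g'); s=grab('scene','g'); w=grab('wrist','g')
a=cv2.resize(d['frame'][130:230,230:330],(500,500),interpolation=2); b=cv2.resize(s['frame'][90:190,310:410],(500,500),interpolation=2)
cv2.imwrite('pics/crop6.png',cv2.resize(np.hstack([a,b]),(800,400))[:,:,::-1])
from st import st; st()
P=cloud(d); T=d['pose']
q=np.array([.5394,.1416,.145])
for n,d in (('side',d),('scene',s)):
    T=d['pose']; c=T[:3,:3].T@(q-T[:3,3]); print(n,'mouth px',d['K'][0,0]*c[0]/c[2]+d['K'][0,2],d['K'][1,1]*c[1]/c[2]+d['K'][1,2])
E
```

```text
t 20.75 p [0.531  0.1493 0.232 ] tilt [ 0.0908 -0.0674] jaw 6.8 grasp [0.5359 0.1456 0.1784] mouth [0.539  0.1434 0.1446] j [-0.3   0.24 -0.1   1.73  0.13  1.12 -0.33] F [ 1.  -0.1  0.3] T [ 0.04  0.16 -0.  ] 0.409
side mouth px 301.75016338480316 199.55978589552151
scene mouth px 370.56917142819333 140.32091435467044
```

View pics/crop6.png

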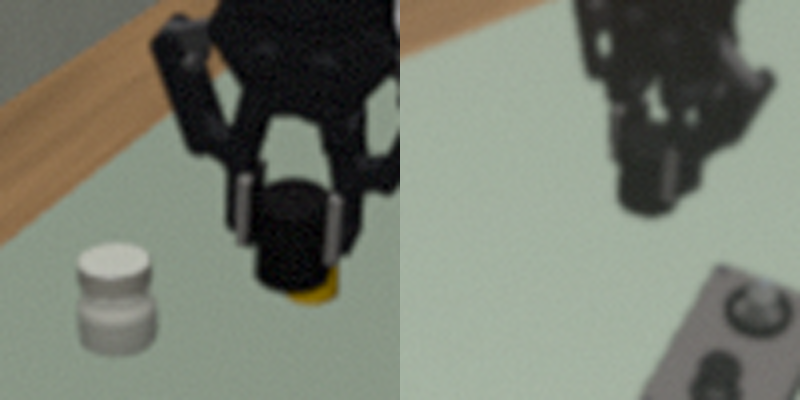

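View pics/wrist_g.png

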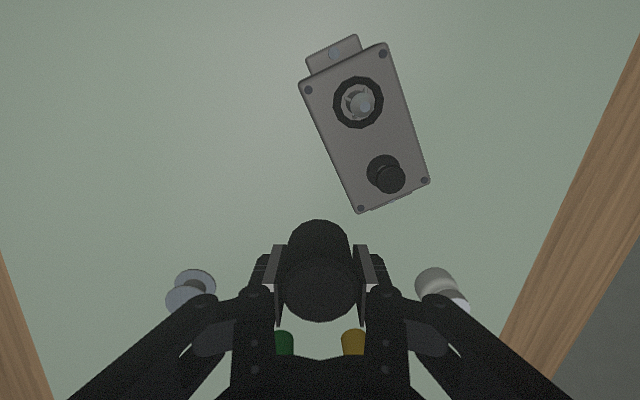

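Wrist view: the cap (top at (319,290), near side at (320,225)) sits in the pads exactly as after the lift. I'll measure the cap's actual axis from its top face.

```bash
cat > ax.py <<'E'
from h import *
def ax(d):
    P=cloud(d); v,u=np.mgrid[0:400,0:640]
    m=(np.hypot((u-319),(v-292)*1.25)<28)&(d['depth']>0)
    q=P[m]; c=q.mean(0); n=np.linalg.svd(q-c)[2][2]; n*=-np.sign(n[2]); res=np.std((q-c)@n)
    print('top centre',c.round(4),'axis down',n.round(4),'res',res.round(5),len(q)); return c,n
if __name__=='__main__':
    for t in 'eg': ax(pickle.load(open(f'pics/wrist_{t}.pkl','rb')))
E
python3 ax.py
```

```text
top centre [ 0.581  -0.1584  0.1595] axis down [ 0.0108  0.0041 -0.9999] res 0.00053 1957
top centre [0.5334 0.1494 0.19  ] axis down [ 0.0637 -0.0412 -0.9971] res 0.00052 1954
```

Useful: the cap itself leans about 4.3°, and the tool leans more. At the first grasp the cap stayed nearly upright. So I'll set it down on the clear patch with jaws at 31°, let it stand flat, regrip, and carry it straight over with no further turning.

>>> {"api": "drive_tool", "payload": {
  "series": [
    {"linear": [0, -1, 0], "yaw": 1},
    {"linear": [0, -1, -0.4], "yaw": 1},
    {"linear": [0, -1, -0.8], "yaw": 1},
    {"linear": [0, -0.2, -1], "yaw": 1},
    {"linear": [0, 0, -1], "yaw": 0.1},
    {"linear": [0, 0, -0.9], "yaw": 0},
    {"linear": [0, 0, -0.3], "yaw": 0},
    {"linear": [0, 0, 0], "yaw": 0}
  ]
}}

```text
time: 21.55
ee_pos: [0.5278, 0.0408, 0.0949]
eef_rot: [0.055, 0.481, 0.875, 0.016]
ft_force: [-0.7, 0.6, 1.6]
opening: 0.409
```

```bash
python3 st.py
```

```text
t 21.55 p [0.5278 0.0408 0.0949] tilt [ 0.112 -0.025] jaw 32.6 grasp [0.5339 0.0395 0.0412] mouth [0.5377 0.0386 0.0074] j [-0.09  0.34 -0.08  1.95  0.1   0.75  0.33] F [-0.7  0.6  1.6] T [ 0.01  0.1  -0.03] 0.409
```

>>> {"api": "drive_tool", "payload": {
  "series": [
    {"linear": [0, 0, -0.2], "yaw": 0},
    {"linear": [0, 0, -0.05], "yaw": 0}
  ]
}}

```text
time: 21.75
ee_pos: [0.5288, 0.0405, 0.0888]
eef_rot: [0.056, 0.481, 0.875, 0.017]
ft_force: [-0.2, -0.1, -0.9]
opening: 0.405
```

>>> {"api": "drive_tool", "payload": {
  "series": [
    {"linear": [0, 0, -0.04], "yaw": 0},
    {"linear": [0, 0, 0], "yaw": 0},
    {"linear": [0, 0, 0], "yaw": 0},
    {"linear": [0, 0, 0], "yaw": 0}
  ],
  "fingers": 0.35
}}

```text
time: 22.15
ee_pos: [0.5308, 0.0414, 0.0905]
eef_rot: [0.058, 0.481, 0.875, 0.018]
ft_force: [-0.4, -0.6, -0.4]
opening: 0.65
```

```bash
python3 st.py; python3 - <<'E'
from ax import *
d=grab('wrist','h'); ax(d)
E
```

```text
t 22.15 p [0.5308 0.0414 0.0905] tilt [ 0.12   -0.0241] jaw 32.7 grasp [0.5373 0.0401 0.0369] mouth [0.5413 0.0393 0.0031] j [-0.09  0.34 -0.08  1.95  0.1   0.73  0.33] F [-0.4 -0.6 -0.4] T [ 0.03  0.1  -0.01] 0.65
top centre [0.5369 0.0382 0.0446] axis down [-0.001   0.0041 -1.    ] res 0.00049 1954
```

View pics/wrist_h.png

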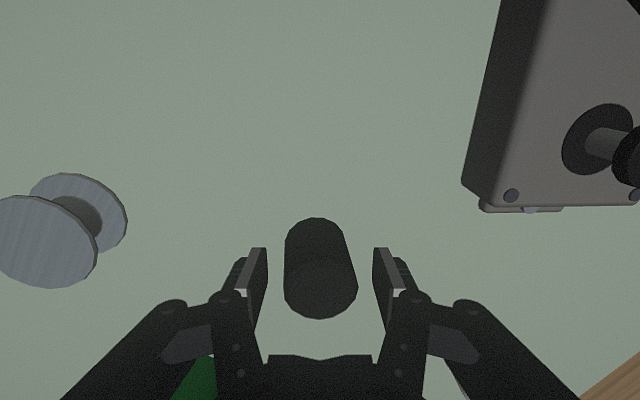

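The cap stands upright (axis within 0.3°) between the pads, clear of the reel and block. Regripping.

>>> {"api": "drive_tool", "payload": {
  "series": [
    {"linear": [0, 0, 0], "yaw": 0},
    {"linear": [0, 0, 0], "yaw": 0},
    {"linear": [0, 0, 0], "yaw": 0},
    {"linear": [0, 0, 0], "yaw": 0},
    {"linear": [0, 0, 0], "yaw": 0}
  ],
  "fingers": 1
}}

```text
time: 22.7
ee_pos: [0.531, 0.0415, 0.0916]
eef_rot: [0.059, 0.48, 0.875, 0.019]
ft_force: [0.8, 0.5, 0.0]
opening: 0.408
```

>>> {"api": "drive_tool", "payload": {
  "series": [
    {"linear": [0, 0, 0.3], "yaw": 0},
    {"linear": [0, 0, 0.8], "yaw": 0},
    {"linear": [0, 0, 1], "yaw": 0},
    {"linear": [0, 0, 0.8], "yaw": 0},
    {"linear": [0, 0, 0], "yaw": 0}
  ]
}}

```text
time: 23.2
ee_pos: [0.5298, 0.0414, 0.1824]
eef_rot: [0.058, 0.48, 0.875, 0.018]
ft_force: [0.9, 0.3, -0.9]
opening: 0.41
```

```bash
python3 st.py; python3 - <<'E'
from ax import *
d=grab('wrist','i'); c,n=ax(d); print('mouth',c+.044*n)
E
```

```text
t 23.2 p [0.5298 0.0414 0.1824] tilt [ 0.118  -0.0242] jaw 32.7 grasp [0.5361 0.0401 0.1288] mouth [0.5401 0.0393 0.0951] j [-0.09  0.22 -0.09  1.87  0.08  0.94  0.36] F [ 0.9  0.3 -0.9] T [0.02 0.08 0.02] 0.41
top centre [0.5362 0.0375 0.1357] axis down [ 0.0099  0.0103 -0.9999] res 0.00049 1958
mouth [0.53665499 0.03798871 0.09173539]
```

View pics/wrist_i.png

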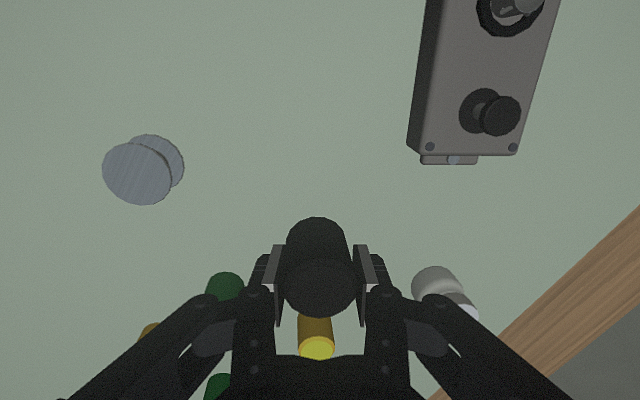

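The cap is now within 0.8° of upright, with its mouth 90.7 mm below the TCP. Carrying it straight to the stud.

>>> {"api": "drive_tool", "payload": {
  "series": [
    {"linear": [0, 0.3, 0.6], "yaw": 0},
    {"linear": [0.2, 0.9, 0.3], "yaw": 0},
    {"linear": [0.2, 1, 0], "yaw": 0},
    {"linear": [0.2, 1, 0], "yaw": 0},
    {"linear": [0.2, 1, 0], "yaw": 0},
    {"linear": [0.2, 1, 0], "yaw": 0},
    {"linear": [0.1, 0.7, 0], "yaw": 0},
    {"linear": [0, 0, 0], "yaw": 0}
  ]
}}

```text
time: 24.05
ee_pos: [0.5584, 0.2222, 0.2016]
eef_rot: [0.053, 0.483, 0.874, 0.013]
ft_force: [0.4, 0.8, -0.8]
opening: 0.405
```

```bash
cat > ch.py <<'E'
from ax import *
from st import st
import sys
st(); d=grab('wrist',sys.argv[1]); c,n=ax(d); m=c+.044*n; print('mouth',m.round(4),'to go',((np.array([.570,.2193])-m[:2])/.03).round(2),'mouth over base',m[2]-.034)
E
python3 ch.py j
```

```text
t 24.05 p [0.5584 0.2222 0.2016] tilt [ 0.1047 -0.0282] jaw 32.4 grasp [0.5641 0.2207 0.1479] mouth [0.5676 0.2197 0.1141] j [-0.33  0.36 -0.17  1.65  0.15  1.07  0.01] F [ 0.4  0.8 -0.8] T [0.05 0.14 0.06] 0.405
top centre [0.5643 0.2181 0.1547] axis down [-0.0047  0.0093 -0.9999] res 0.00049 1958
mouth [0.5641 0.2185 0.1107] to go [0.2  0.03] mouth over base 0.0767345124772837
```

>>> {"api": "drive_tool", "payload": {
  "series": [
    {"linear": [0.2, 0.05, -0.2], "yaw": 0},
    {"linear": [0, 0, -0.5], "yaw": 0},
    {"linear": [0, 0, -0.4], "yaw": 0},
    {"linear": [0, 0, 0], "yaw": 0}
  ]
}}

```text
time: 24.5
ee_pos: [0.5653, 0.2168, 0.1644]
eef_rot: [0.053, 0.485, 0.873, 0.01]
ft_force: [0.3, -0.9, -0.8]
opening: 0.407
```

```bash
python3 ch.py k; python3 - <<'E'
from h import *
d=grab('side','k'); s=grab('scene','k')
a=cv2.resize(d['frame'][190:290,220:320],(500,500),interpolation=2); b=cv2.resize(s['frame'][110:210,345:445],(500,500),interpolation=2)
cv2.imwrite('pics/crop7.png',cv2.resize(np.hstack([a,b]),(800,400))[:,:,::-1])
E
```

```text
t 24.5 p [0.5653 0.2168 0.1644] tilt [ 0.1018 -0.0335] jaw 32.0 grasp [0.5708 0.215  0.1107] mouth [0.5743 0.2139 0.0769] j [-0.33  0.41 -0.16  1.67  0.16  1.   -0.  ] F [ 0.3 -0.9 -0.8] T [0.06 0.12 0.05] 0.407
top centre [0.571  0.2125 0.1176] axis down [-6.7e-03  9.0e-04 -1.0e+00] res 0.00048 1959
mouth [0.5707 0.2125 0.0736] to go [-0.02  0.23] mouth over base 0.03955838944848998
```

View pics/crop7.png

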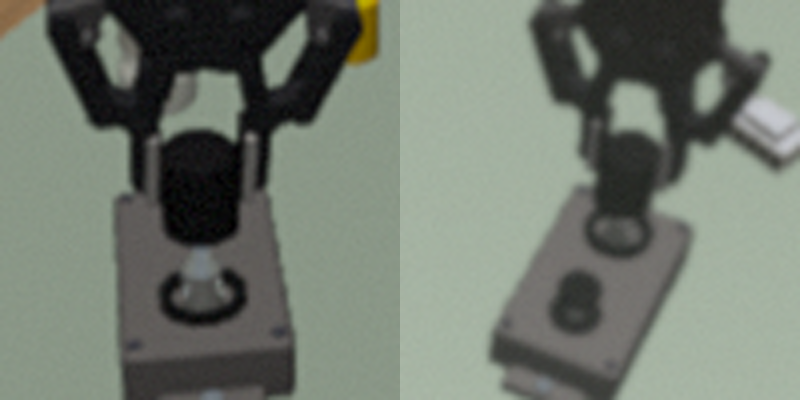

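The crops show the cap just above the stud, about 7 mm short in y. Correcting before going lower.

>>> {"api": "drive_tool", "payload": {
  "series": [
    {"linear": [0, 0.2, 0], "yaw": 0},
    {"linear": [0, 0.05, 0], "yaw": 0},
    {"linear": [0, 0, 0], "yaw": 0}
  ]
}}

```text
time: 24.95
ee_pos: [0.5671, 0.2264, 0.169]
eef_rot: [0.055, 0.485, 0.873, 0.013]
ft_force: [0.0, 0.2, 0.5]
opening: 0.413
```

```bash
python3 ch.py l
```

```text
t 24.95 p [0.5671 0.2264 0.169 ] tilt [ 0.1081 -0.0303] jaw 32.0 grasp [0.573  0.2247 0.1154] mouth [0.5766 0.2237 0.0816] j [-0.34  0.41 -0.16  1.65  0.17  1.01 -0.01] F [0.  0.2 0.5] T [ 0.01  0.12 -0.01] 0.413
top centre [0.5731 0.2222 0.1222] axis down [ 0.0034  0.0065 -1.    ] res 0.00048 1955
mouth [0.5733 0.2225 0.0782] to go [-0.11 -0.11] mouth over base 0.04424336064044651
```

>>> {"api": "drive_tool", "payload": {
  "series": [
    {"linear": [-0.1, -0.08, -0.1], "yaw": 0},
    {"linear": [0, 0, -0.1], "yaw": 0},
    {"linear": [0, 0, 0], "yaw": 0}
  ]
}}

```text
time: 25.3
ee_pos: [0.5638, 0.2239, 0.1629]
eef_rot: [0.055, 0.485, 0.873, 0.013]
ft_force: [-0.1, -0.3, -0.7]
opening: 0.407
```

```bash
python3 ch.py m
```

```text
t 25.3 p [0.5638 0.2239 0.1629] tilt [ 0.1086 -0.03  ] jaw 32.1 grasp [0.5696 0.2223 0.1092] mouth [0.5733 0.2212 0.0754] j [-0.34  0.41 -0.16  1.67  0.17  0.99 -0.02] F [-0.1 -0.3 -0.7] T [ 0.03  0.11 -0.01] 0.407
top centre [0.5698 0.2197 0.1161] axis down [ 0.0013  0.0069 -1.    ] res 0.00049 1958
mouth [0.5699 0.22   0.0721] to go [ 0.   -0.02] mouth over base 0.0381032413325621
```

Aligned within 1 mm. Lowering over the cone.

>>> {"api": "drive_tool", "payload": {
  "series": [
    {"linear": [0, 0, -0.2], "yaw": 0},
    {"linear": [0, 0, -0.2], "yaw": 0},
    {"linear": [0, 0, 0], "yaw": 0}
  ]
}}

```text
time: 25.65
ee_pos: [0.5639, 0.2237, 0.1499]
eef_rot: [0.055, 0.485, 0.873, 0.013]
ft_force: [-0.5, 0.1, -1.2]
opening: 0.409
```

```bash
python3 ch.py n
```

```text
t 25.65 p [0.5639 0.2237 0.1499] tilt [ 0.1086 -0.0301] jaw 32.0 grasp [0.5697 0.222  0.0962] mouth [0.5734 0.221  0.0625] j [-0.34  0.42 -0.16  1.68  0.17  0.97 -0.02] F [-0.5  0.1 -1.2] T [ 0.06  0.17 -0.04] 0.409
top centre [0.5699 0.2195 0.1031] axis down [ 5.0e-04  6.7e-03 -1.0e+00] res 0.00048 1958
mouth [0.5699 0.2198 0.0591] to go [ 0.   -0.02] mouth over base 0.02511710015740975
```

>>> {"api": "drive_tool", "payload": {
  "series": [
    {"linear": [0, 0, -0.15], "yaw": 0},
    {"linear": [0, 0, -0.1], "yaw": 0}
  ]
}}

```text
time: 25.9
ee_pos: [0.5642, 0.2238, 0.1429]
eef_rot: [0.055, 0.485, 0.873, 0.014]
ft_force: [-2.5, -0.5, 1.8]
opening: 0.405
```

>>> {"api": "drive_tool", "payload": {
  "series": [
    {"linear": [0, 0, -0.1], "yaw": 0}
  ]
}}

```text
time: 26.0
ee_pos: [0.564, 0.2236, 0.1398]
eef_rot: [0.055, 0.485, 0.873, 0.013]
ft_force: [-3.7, -1.8, 5.7]
opening: 0.405
```

>>> {"api": "drive_tool", "payload": {
  "series": [
    {"linear": [0, 0, -0.1], "yaw": 0}
  ]
}}

```text
time: 26.1
ee_pos: [0.5642, 0.2236, 0.1377]
eef_rot: [0.055, 0.485, 0.873, 0.013]
ft_force: [-7.9, -4.6, 23.0]
opening: 0.41
```

>>> {"api": "drive_tool", "payload": {
  "series": [
    {"linear": [0, 0, -0.1], "yaw": 0}
  ]
}}

```text
time: 26.2
ee_pos: [0.5643, 0.2235, 0.1359]
eef_rot: [0.056, 0.485, 0.872, 0.014]
ft_force: [-5.5, -1.5, 2.1]
opening: 0.406
```

>>> {"api": "drive_tool", "payload": {
  "series": [
    {"linear": [0, 0, -0.1], "yaw": 0}
  ]
}}

```text
time: 26.3
ee_pos: [0.5638, 0.2235, 0.1326]
eef_rot: [0.055, 0.485, 0.872, 0.013]
ft_force: [-3.3, -0.2, 4.4]
opening: 0.408
```

>>> {"api": "drive_tool", "payload": {
  "series": [
    {"linear": [0, 0, -0.1], "yaw": 0}
  ]
}}

```text
time: 26.4
ee_pos: [0.564, 0.2236, 0.13]
eef_rot: [0.056, 0.485, 0.872, 0.013]
ft_force: [-7.8, -3.3, 29.8]
opening: 0.404
```

```bash
python3 ch.py o
```

```text
t 26.4 p [0.564  0.2236 0.13  ] tilt [ 0.1103 -0.0306] jaw 32.0 grasp [0.5699 0.2219 0.0764] mouth [0.5737 0.2209 0.0426] j [-0.34  0.44 -0.16  1.7   0.18  0.93 -0.03] F [-7.8 -3.3 29.8] T [-1.02  1.04 -0.14] 0.404
top centre [0.5701 0.2195 0.0834] axis down [ 0.0015  0.0073 -1.    ] res 0.00048 1952
mouth [0.5701 0.2198 0.0394] to go [-0.   -0.02] mouth over base 0.005437775049672376
```

The click is clear (23 N down to 2 N), then a steep rise to 30 N with the mouth at 5.4 mm. I'll keep pushing and check that it has stalled.

>>> {"api": "drive_tool", "payload": {
  "series": [
    {"linear": [0, 0, -0.1], "yaw": 0},
    {"linear": [0, 0, -0.1], "yaw": 0},
    {"linear": [0, 0, -0.1], "yaw": 0}
  ]
}}

```text
time: 26.75
ee_pos: [0.5642, 0.2237, 0.13]
eef_rot: [0.058, 0.486, 0.872, 0.014]
ft_force: [-16.9, -5.7, 30.7]
opening: 0.409
```

```bash
python3 ch.py p; python3 - <<'E'
from h import *
d=grab('side','q'); s=grab('scene','q')
a=cv2.resize(d['frame'][200:300,220:320],(500,500),interpolation=2); b=cv2.resize(s['frame'][110:210,345:445],(500,500),interpolation=2)
cv2.imwrite('pics/crop8.png',cv2.resize(np.hstack([a,b]),(800,400))[:,:,::-1])
E
python3 st.py
```

```text
t 26.75 p [0.5642 0.2237 0.13  ] tilt [ 0.1139 -0.0315] jaw 32.0 grasp [0.5703 0.222  0.0764] mouth [0.5742 0.2209 0.0426] j [-0.35  0.44 -0.15  1.7   0.18  0.92 -0.03] F [-16.9  -5.7  30.7] T [-1.73  3.35 -0.33] 0.409
top centre [0.5703 0.2196 0.0834] axis down [-6.0e-04  9.3e-03 -1.0e+00] res 0.0005 1957
mouth [0.5703 0.22   0.0394] to go [-0.01 -0.02] mouth over base 0.005439264505094986
t 26.9 p [0.5642 0.2237 0.13  ] tilt [ 0.114  -0.0315] jaw 32.0 grasp [0.5703 0.222  0.0764] mouth [0.5742 0.2209 0.0426] j [-0.35  0.44 -0.15  1.7   0.18  0.92 -0.03] F [-16.6  -6.5  30.4] T [-1.8   3.4  -0.33] 0.408
```

View pics/crop8.png

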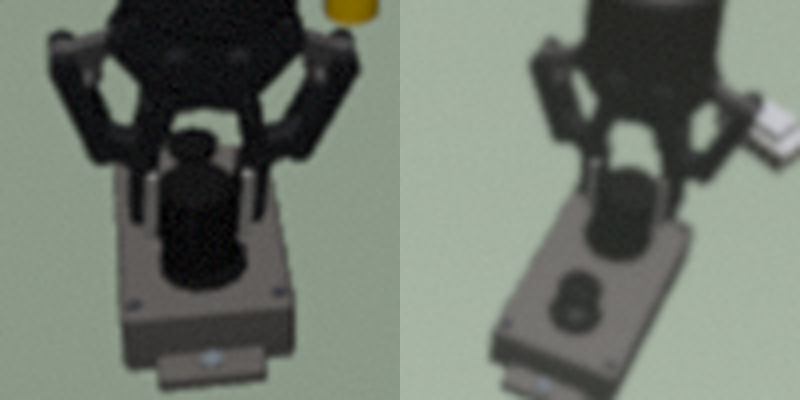

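View pics/scene_q.png

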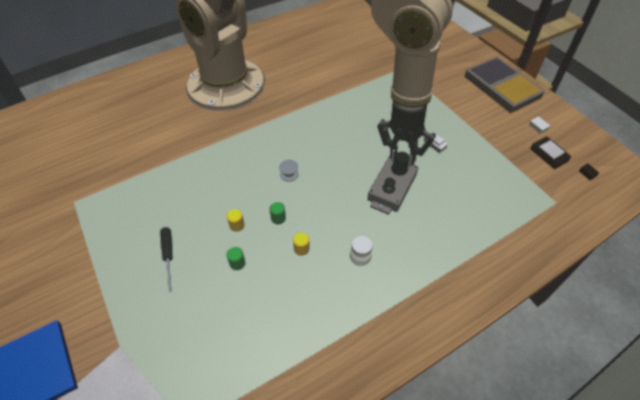

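The cap is seated on its ring and stalled at the same height under a steady 30 N, against the 10 N the seal needs at its stop. The bystanders in the scene view are where they were. Handing in while pressed.

```bash
python3 -c "
from st import *
st(); print(ctrl.close_job())"
```

```text
t 26.9 p [0.5642 0.2237 0.13  ] tilt [ 0.114  -0.0315] jaw 32.0 grasp [0.5703 0.222  0.0764] mouth [0.5742 0.2209 0.0426] j [-0.35  0.44 -0.15  1.7   0.18  0.92 -0.03] F [-16.6  -6.5  30.4] T [-1.8   3.4  -0.33] 0.408
the job is handed in; nothing more can be done
None
```

The job is handed in at 26.9 s, with the gripper still holding the cap and pressing it fully down.

- **Plunger:** I pressed it the full 10 mm to its stop and held it about 1 s. The push was 16–20 N, with a brief 43 N peak through the fingertips on reaching the stop.
- **Cap:** I fetched the black cap and carried it to the stud. The tool had built up a lean of several degrees, so I set the cap down on a clear patch of mat, where it touched the mat at up to 45 N. I then regripped it upright.
- **Fitting:** I pushed it over the stud. The force went from 23 N to 2 N at the click, then climbed again onto the seal.

**Last checks:**
- The push is steady at about 30 N, with no further travel over the last three rows. The seal needs 10 N at its stop.
- The mouth measures 5.4 mm above the stud's foot, against 5.0 nominal, which is within camera error. The cap is within about 0.6° of upright.
- The reel, jar, driver and the green and yellow look-alikes looked unmoved by eye in the last scene picture. The connector was partly hidden behind the gripper there.

**What disagreed:** the tool itself still leans about 6.8°, and there is a side force of about 18 N. Pressing the leaning cap on the bench did not straighten the tool. The seal's own travel I could only infer from the cap's height and the force.

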